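# Pop open the wide bur case

### The arm

A 6-joint arm with a two-finger parallel gripper is mounted at the origin on the work surface. World frame = base frame: x ahead of the robot, y to its left, z up, the work surface at z = 0. Lengths are in m, angles in degrees, forces in N, time in s.
With the tool pointing down it reaches from about 0.35 to 0.95 m from the base axis. Payload 17.4 kg.
Tool frame: the origin (TCP) lies at the very end of the fingers, on their centre line; the grasp point (between the pads) lies 19 mm behind it; z points along the fingers, y is the line along which they close (so a half turn about z gives the same grasp; the last joint's range is limited). The gripper opens to 93 mm and grips with 3 to 60 N. Pads are 15 mm wide; open, the fingers measure 128 mm over their backs; the gripper's body (75 mm by 188 mm) begins 65 mm behind the grasp point.
Start: joints at [-2.166, 6.646, 82.598, -0, 90.757, -2.166], TCP at [0.675, -0, 0.219] pointing down, gripper open.
Joint ranges: [-162.19, 162.19], [-47.58, 125.68], [4.15, 143.07], [-65.23, 245.23], [0.69, 171.88], [-170.13, 170.13]. Speed limits (degrees/s): [108.29, 108.29, 127.2, 180, 180, 180].

### API

Orientations are given as [roll, pitch, yaw] about the fixed x, y, z axes, in that order (R = Rz(yaw) Ry(pitch) Rx(roll)).
In Python, from station import sense, camera, calibration, job_done, spot_in gives the robot as it stands.
- The arm moves only by the tool play_rows, never from a script. Its argument "commands" is a list of rows, each a list of 5 numbers: the shift along the tool's x, y, z in cm, then the turn about the tool's z in degrees, then the closure in counts, from 0 (fully open) to 255 (shut). In form: [[tx, ty, tz, spin, grip], ...]. A call has 1 to 20 rows; each row shifts and turns the commanded pose from where the row before left it, along the tool's axes as they then stand; what a row does not reach is not made up. A row lasts 1/10 s, in which the tool goes at most 50 mm and 8.59 degrees, less where a joint would pass 70% of its speed; a pose out of reach is approached as far as the arm can. A call is refused whole if a number of a shift passes 5 or a number of a turn 8.59, either way. A call with a gripper value outside its range is refused whole. The fingers move at their own pace and stop on an object; the grip force is fixed at half the most. Time passes only in rows, so rows that do not move let the fingers close. It gives the time, the measured TCP pose, the force, the opening and the grip force at its end, in the units of the state.
- sense(): the state, without advancing time (a new reading comes with each control period).
- camera(name): name is "scene" or "side" or "wrist"; returns the picture (400x640x3 uint8, red, green, blue); there is no depth.
- calibration(name): a dict with "vertical_fov" (degrees; the focal length in pixels is half the picture's height over the tangent of half this angle, whatever the lens; pixels are square), "cx", "cy" (the principal point, pixels), "R" (3x3) and "t" (3): a world point X has camera coordinates R X + t. Camera axes: x right, y down, z forward; pixel columns grow to the right and rows downward; lengths in m; the calibration is good to about 2 mm. A picture is of the moment at which its call begins: read the wrist's pose just before it. calibration takes no time and is no camera call; for the wrist camera it gives the pose at the moment of the call.
- job_done(): hands the job in; it is judged then, once.
Trained networks look in the newest picture that a camera, given by its name, has taken for a name from the list of things; names that differ only in an ending like _2 or _b are one class to them, and where a whole thing is asked for, a point or a joint stands for the part that bears it (a point fixed in the world has none). Each returns a list of dicts, best first, with "conf" (0 to 1); they miss things now and then, are a little off and sometimes report something else, mostly with a low value. They report only what shows in the picture. A call takes as long as a camera call. They do not tell look-alikes from the thing itself.
- spot_in(camera, name): "bbox" ([left, top, width, height] in pixels, round what is visible of it).
The state is a dict: "time_s": time; "joint_positions": joint angles; "qd": joint speeds; "joint_efforts": joint torques, N m; "eef_pos": TCP position; "orientation": TCP orientation; "force": force on the tool from outside, world axes, zero at the start; "torque": the same for the moment, N m; "width": finger opening in m; "finger_force": force on a finger pad.
Only numpy, scipy, OpenCV 4.12 (cv2) and the standard library are available. Lean on these libraries where they do the work, as an engineer would, in place of code of your own. Each camera call takes 0.05 s, during which the arm holds its last target. There are 200 camera calls.

### The job

Open the wider of the two bur cases on the goldsmith's bench: press down its release tab so that the lid springs up, then push the lid all the way back until it is fully open. Only touch and push: do not pick up, tip or drag the case. Leave the narrower case shut and everything else where it stands, and take the hand away at the end.

Things in the scene. Friction and masses are not known exactly. Their poses are not given: they have to be found in the camera images.
- wide_case: The wider of two loose metal bur cases of the same make, 130 mm wide (own y), about 1.4 kg, told apart by width only. Dark base plate 145 mm deep (own x from -95 to +50 mm) and 6 mm thick; on it an aluminium box, own x -45 to +45 mm, walls to 40 mm height, filled to 22 mm with an insert holding short burs (to 35 mm). Origin: underside, on the box's centre; x runs from the tab side (-x) to the hinge side (+x), z up. The tab side faces more or less towards the robot.
- wide_case_lid (a joint): Hinge angle of its lid in rad: 0 shut (latched about 0.01), 1.9 fully open (at its stop, leaning 19 degrees back past upright). Hinge axis along the case's own y, at own x +45, z 41 mm. Once the tab is pressed, a spring lifts it within about 1 s to about 0.8 rad and no farther; from there a stiff hinge keeps it wherever it is pushed (1 to 2 N at the edge).
- wide_case_lid_edge (a point): Middle of the lid's front edge, at its underside (case's own x -47, z 41 mm when shut); moves with the lid, 92 mm from the hinge axis. The lid is a flat plate 130 mm wide, 8 mm thick, 0.2 kg, with a catch tongue 22 mm wide sticking 8 mm out of this edge; upright, the tongue reaches 141 mm above the bench.
- wide_case_tab (a joint): Rocking release tab in rad: 0 at rest, 0.35 pressed fully down; it springs back by itself. It frees the lid at about 0.22 to 0.26 rad; 4 to 6 N down at the pad.
- wide_case_tab_pad (a point): Where to press: on the top face of the steel tab, 26 mm wide, which sticks out 38 mm in front of the catch at the middle of the case's -x side. Point 31 mm out from the tab's pivot (case's own x -89, z 30 mm at rest), sinking about 10 mm at full press. The catch, an upright 22 mm wide and 51 mm high, stands at own x -61 mm between pad and lid and tips up to 9 mm towards the pad as it releases.
- narrow_case: The narrower of two loose metal bur cases of the same make, 85 mm wide (own y), about 1.4 kg, told apart by width only. Dark base plate 145 mm deep (own x from -95 to +50 mm) and 6 mm thick; on it an aluminium box, own x -45 to +45 mm, walls to 40 mm height, filled to 22 mm with an insert holding short burs (to 35 mm). Origin: underside, on the box's centre; x runs from the tab side (-x) to the hinge side (+x), z up. The tab side faces more or less towards the robot.
- narrow_case_lid (a joint): Hinge angle of its lid in rad: 0 shut (latched about 0.01), 1.9 fully open (at its stop, leaning 19 degrees back past upright). Hinge axis along the case's own y, at own x +45, z 41 mm. Once the tab is pressed, a spring lifts it within about 1 s to about 0.8 rad and no farther; from there a stiff hinge keeps it wherever it is pushed (1 to 2 N at the edge).
- narrow_case_lid_edge (a point): Middle of the lid's front edge, at its underside (case's own x -47, z 41 mm when shut); moves with the lid, 92 mm from the hinge axis. The lid is a flat plate 85 mm wide, 8 mm thick, 0.13 kg, with a catch tongue 22 mm wide sticking 8 mm out of this edge; upright, the tongue reaches 141 mm above the bench.
- narrow_case_tab (a joint): Rocking release tab in rad: 0 at rest, 0.35 pressed fully down; it springs back by itself. It frees the lid at about 0.22 to 0.26 rad; 4 to 6 N down at the pad.
- narrow_case_tab_pad (a point): Where to press: on the top face of the steel tab, 26 mm wide, which sticks out 38 mm in front of the catch at the middle of the case's -x side. Point 31 mm out from the tab's pivot (case's own x -89, z 30 mm at rest), sinking about 10 mm at full press. The catch, an upright 22 mm wide and 51 mm high, stands at own x -61 mm between pad and lid and tips up to 9 mm towards the pad as it releases.
- tube: Upright white glue tube, 26 mm diameter, 95 mm high; origin at the centre of its underside. Bystander, loose.
- bur_tray: Open grey plastic tray with three compartments, 70 x 100 x 25 mm; origin at the centre of its underside. Bystander, loose.
- solder_block: Grey soldering brick, 60 x 120 x 32 mm; origin at the centre of its underside. Bystander, loose.
- bench_block: Square steel block, 90 x 90 x 20 mm; origin at the centre of its underside. Bystander, loose.
- jar: Clear jar with white cap, 68 mm diameter, 65 mm high; origin at the centre of its underside. Bystander, loose.
- mandrel: Tapered aluminium ring stick lying along its own x, 290 mm long, 28 mm thick at its +x end; origin under its thin end. Bystander, loose.
- mallet: Wooden mallet lying down, head 66 mm thick and 85 mm long, handle 220 mm towards its own -x; origin under the head. Bystander, loose.
- caliper: Steel caliper lying flat along its own x, 190 mm long, 6 mm thick; origin under its middle. Bystander, loose.
There are look-alikes about, which are no part of the job. What is shaped like the narrow_case but blue or purple is not meant. What is shaped like the wide_case but orange or turquoise is not meant.

How it is judged:
By the outcome, as a careful person would: the job done as asked, in the order asked, and still so for the second after the job is handed in, with the robot touching nothing.
It also fails if it takes over 40 s, if anything falls off the work surface, if the arm or the gripper's body presses on something with over 40 N, if the wrist force passes 120 N, or if a joint passes its speed limit or range.

## Working session

There is one attempt and no reset: what is moved stays moved. The work goes in short steps, Python scripts to look and compute and a tool call to move; the robot and the scene stay as the last step left them, time stands still between calls to the robot, and variables do not carry over. Pictures are saved under pics/ and viewed, at most 10 in all, crops included, and the job is handed in when it is done.

Besides the shell and the picture viewer there is one more tool, called by a JSON object that holds its "method" and its "body". play_rows: Moves the arm, as the interface text tells. Its arguments: {"type":"object","properties":{"commands":{"type":"array","items":{"type":"array","items":{"type":"number"}}}},"required":["commands"]}

```bash
mkdir -p pics
python3 - <<'E'
from station import *
import cv2
for c in ["scene","side"]:
    im=camera(c); cv2.imwrite(f"pics/{c}0.png",cv2.cvtColor(im,cv2.COLOR_RGB2BGR))
    for n in ["wide_case","narrow_case","wide_case_tab_pad","wide_case_lid_edge"]:
        print(c,n,[(round(d["conf"],2),[round(v) for v in d["bbox"]]) for d in spot_in(c,n)])
    print(calibration(c))
print(sense())
E
```

```text
scene wide_case [(0.86, [452, 156, 55, 47]), (0.6, [373, 110, 49, 49]), (0.57, [362, 216, 43, 47])]
scene narrow_case [(0.96, [383, 166, 52, 38]), (0.92, [226, 161, 41, 42]), (0.57, [244, 211, 33, 46])]
scene wide_case_tab_pad [(0.57, [375, 217, 9, 8]), (0.54, [381, 133, 16, 14]), (0.42, [488, 169, 14, 7])]
scene wide_case_lid_edge [(0.96, [379, 111, 46, 31]), (0.84, [454, 156, 47, 36]), (0.59, [360, 227, 46, 27])]
{'vertical_fov': 46.11798760076368, 'cx': 317.32168786603205, 'cy': 198.10198604414424, 'R': array([[ 0.02325587,  0.99972351,  0.00347528],
       [ 0.83474072, -0.01750479, -0.5503649 ],
       [-0.55015189,  0.01570017, -0.834917  ]]), 't': array([-0.02525837, -0.33722605,  1.74511724])}
side wide_case [(0.83, [230, 110, 47, 33]), (0.79, [182, 149, 54, 41]), (0.67, [311, 152, 49, 36]), (0.3, [345, 225, 43, 35])]
side narrow_case [(0.97, [257, 144, 33, 33]), (0.59, [331, 229, 57, 46]), (0.56, [259, 256, 61, 43])]
side wide_case_tab_pad [(0.7, [210, 162, 16, 13]), (0.57, [310, 164, 14, 8])]
side wide_case_lid_edge [(0.87, [180, 147, 43, 28]), (0.6, [327, 152, 31, 26]), (0
[... 316 characters left out ...]

{'time_s': 0.5, 'joint_positions': array([-2.16650130e+00,  6.64546668e+00,  8.25987593e+01, -5.15239460e-04,
        9.07573315e+01, -2.16676242e+00]), 'qd': array([-0.02863517,  0.00934172,  0.04075898,  0.0252418 ,  0.07244612,
       -0.06489483]), 'joint_efforts': array([ 2.42046226e-04, -7.20424604e+01, -6.22347808e+01,  7.79680372e-02,
        1.85904553e-02, -4.65393612e-05]), 'eef_pos': array([ 6.74992219e-01, -1.98491077e-05,  2.18643452e-01]), 'orientation': array([-1.79998424e+02,  4.55941087e-04,  9.00002543e+01]), 'force': array([-0.13126473, -0.26770692,  0.09170557]), 'torque': array([ 0.05486076, -0.0243545 ,  0.04421762]), 'finger_force': 0.0, 'width': 0.09301185235116853}
```

Run:
```python
import cv2
a=cv2.imread("pics/scene0.png")[80:290,190:530]; cv2.imwrite("pics/s1.png",cv2.resize(a,None,fx=2.35,fy=2.35,interpolation=cv2.INTER_CUBIC))
a=cv2.imread("pics/side0.png")[80:320,130:430]; cv2.imwrite("pics/d1.png",cv2.resize(a,None,fx=2.5,fy=2.5,interpolation=cv2.INTER_CUBIC))
```

```text
(no output)
```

View pics/s1.png

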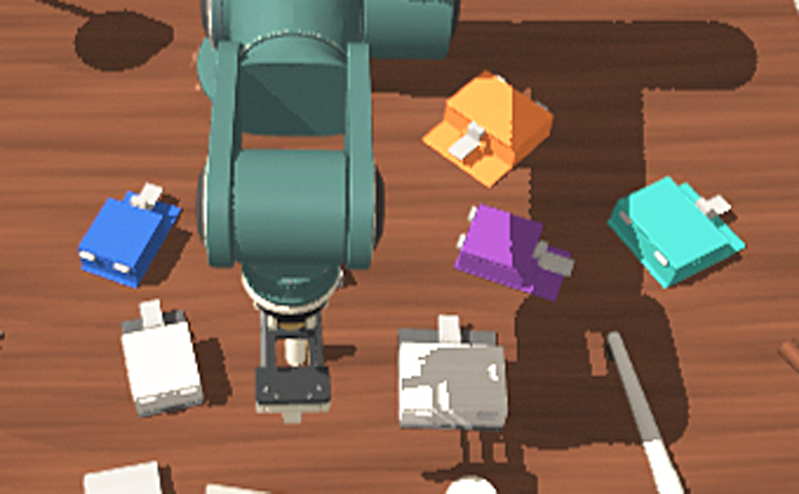

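View pics/d1.png

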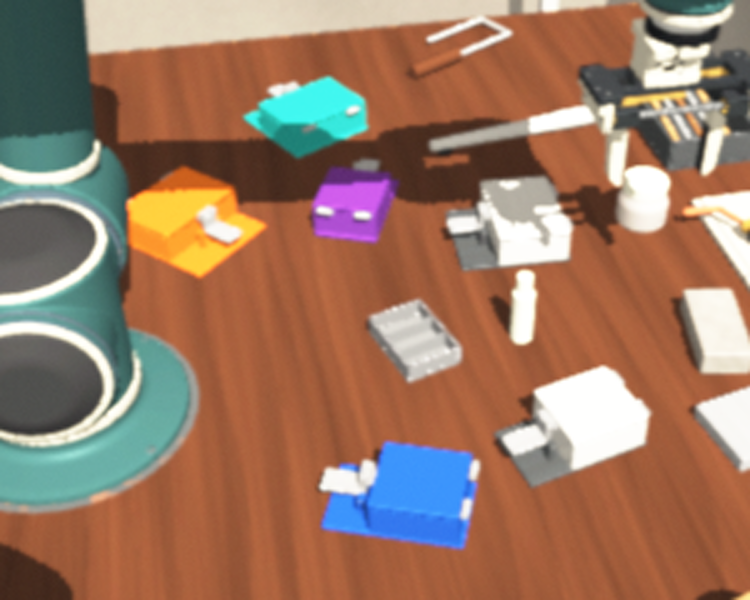

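The silver cases are the candidates. The one at scene (244,211) and side ~(360,250) measures narrow, and the one at scene (362,216) and side (311,152) measures wide. Orange, turquoise, blue and purple are look-alikes. I'll measure both silver ones.

```bash
cat > h.py <<'E'
from station import *
import numpy as np, cv2
def ray(c,px,z,K=None):
    k=K or calibration(c); f=200/np.tan(np.radians(k["vertical_fov"]/2))
    R=np.array(k["R"]);t=np.array(k["t"]); o=-R.T@t
    d=R.T@np.array([(px[0]-k["cx"])/f,(px[1]-k["cy"])/f,1]); return o+d*(z-o[2])/d[2]
def proj(c,X,K=None):
    k=K or calibration(c); f=200/np.tan(np.radians(k["vertical_fov"]/2))
    p=np.array(k["R"])@X+k["t"]; return p[:2]/p[2]*f+[k["cx"],k["cy"]]
E
python3 - <<'E'
from h import *
s=lambda x,y:(190+x/2.35,80+y/2.35)
d=lambda x,y:(130+x/2.5,80+y/2.5)
for n,c,p,z in [("W pad","scene",s(448,328),.03),("W lidFL","scene",s(399,346),.049),("W lidFR","scene",s(503,334),.049),("W baseFL","scene",s(400,333),.006),("W baseFR","scene",s(495,331),.006),
 ("W pad side","side",d(463,223),.03),("W lidFR side","side",d(483,180),.049),("W lidBR","side",d(555,178),.049),("W lidBL","side",d(570,213),.049),
 ("W lidFL s","side",d(497,222),.049),
 ("N lidFL","scene",s(124,324),.049),("N lidFR","scene",s(184,312),.049),("N pad","scene",s(151,315),.03)]:
    print(n,ray(c,p,z).round(3))
E
```

```text
W pad [0.507 0.208 0.03 ]
W lidFL [0.544 0.14  0.049]
W lidFR [0.529 0.275 0.049]
W baseFL [0.499 0.148 0.006]
W baseFR [0.499 0.274 0.006]
W pad side [0.508 0.206 0.03 ]
W lidFR side [0.551 0.271 0.049]
W lidBR [0.648 0.255 0.049]
W lidBL [0.643 0.172 0.049]
W lidFL s [0.544 0.174 0.049]
N lidFL [ 0.504 -0.213  0.049]
N lidFR [ 0.487 -0.136  0.049]
N pad [ 0.479 -0.181  0.03 ]
```

Wide silver case front edge is ~135 mm against ~79 mm for the other, so the right-hand one is the target. I'll move above its pad with fingers closed and turned 90°.

{"method": "play_rows", "body": {"commands": [[2.6,-2.1,0,0,255],[2.6,-2.1,0,0,255],[2.6,-2.1,0,0,255],[2.6,-2.1,0,0,255],[2.6,-2.1,0,0,255],[2.6,-2.1,0,0,255],[2.6,-2.1,0,0,255],[2.6,-2.1,0,0,255],[0,0,0,7.5,255],[0,0,0,7.5,255],[0,0,0,7.5,255],[0,0,0,7.5,255],[0,0,0,7.5,255],[0,0,0,7.5,255],[0,0,0,7.5,255],[0,0,0,7.5,255],[0,0,0,7.5,255],[0,0,0,7.5,255]]}}

```text
time_s: 2.3
eef_pos: [0.507, 0.208, 0.2187]
orientation: [180.0, -0.0, 14.7]
force: [-0.2, 0.1, 0.2]
width: 0.0007
finger_force: 0.0
```

Run:
```python
from h import *
s=sense();print(s["eef_pos"],s["orientation"],s["width"],s["time_s"])
k=calibration("wrist");print(k, -np.array(k["R"]).T@k["t"])
cv2.imwrite("pics/w1.png",cv2.cvtColor(camera("wrist"),cv2.COLOR_RGB2BGR))
for n in ["wide_case","wide_case_tab_pad","wide_case_lid_edge"]:
    print(n,[(round(d["conf"],2),[round(v) for v in d["bbox"]]) for d in spot_in("wrist",n)])
```

```text
[0.50699965 0.20797721 0.21872246] [ 1.79999908e+02 -8.47205255e-03  1.46879324e+01] 0.0006521622050967024 2.3
{'vertical_fov': 62.589442621491614, 'cx': 323.6150187909378, 'cy': 204.77431428623711, 'R': array([[ 2.54442226e-01, -9.67087700e-01, -7.30570793e-04],
       [-9.21963306e-01, -2.42797857e-01,  3.01716529e-01],
       [-2.91963725e-01, -7.60958656e-02, -9.53397400e-01]]), 't': array([0.07324796, 0.4827147 , 0.55637519])} [0.58884924 0.23037714 0.38485717]
wide_case [(0.86, [0, 168, 103, 128]), (0.75, [266, 34, 162, 163]), (0.74, [123, 359, 76, 41])]
wide_case_tab_pad [(0.64, [303, 155, 36, 47])]
wide_case_lid_edge [(0.77, [121, 369, 78, 31]), (0.61, [274, 37, 154, 134]), (0.59, [1, 177, 76, 119])]
```

View pics/w1.png

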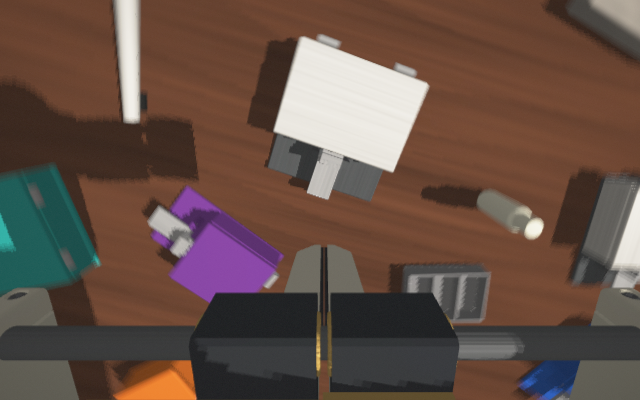

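The wrist view shows the wide white case: lid corners (275,132), (393,171), (428,85), (301,37) and tab tip at (319,196). The view is clear of the purple look-alike at (225,245).

Run:
```python
from h import *
P={}
for n,p,z in [("FL",(275,132),.049),("FR",(393,171),.049),("BR",(428,85),.049),("BL",(301,37),.049),("tabL",(309,194),.03),("tabR",(328,199),.03),("baseL",(268,166),.006),("baseR",(373,200),.006)]:
    P[n]=ray("wrist",p,z)[:2];print(n,P[n].round(4))
L=lambda a,b:np.linalg.norm(P[a]-P[b])
print("W",L("FL","FR"),L("BL","BR"),"D",L("FL","BL"),L("FR","BR"),"base",L("baseL","baseR"))
for a,b in [("FR","FL"),("BR","BL"),("baseR","baseL")]:
    v=P[a]-P[b]; v=-v if 0 else v; print(a,b,np.degrees(np.arctan2(v[0],-v[1])))
for a,b in [("FL","BL"),("FR","BR")]:
    v=P[b]-P[a];print(np.degrees(np.arctan2(v[1],v[0])))
print("tab mid",(P["tabL"]+P["tabR"])/2)
```

```text
FL [0.5469 0.2704]
FR [0.5405 0.1437]
BR [0.6288 0.1385]
BL [0.6371 0.2662]
tabL [0.4881 0.2209]
tabR [0.4881 0.1988]
baseL [0.5015 0.2748]
baseR [0.4944 0.1441]
W 0.12692604609961788 0.12798995949678707 D 0.09023845498730068 0.08848732856929613 base 0.1308137376819693
FR FL -2.9139458591980394
BR BL -3.6985892513621983
baseR baseL -3.129503497581478
-2.6640891937143474
-3.3402650635954463
tab mid [0.4881329  0.20988393]
```

Pose: yaw ≈ -3.1°, origin ≈ (0.590, 0.2045), width ≈ 130 mm as specified, pad ≈ (0.501, 0.209, 0.030). Aligning and descending.

{"method": "play_rows", "body": {"commands": [[0,0,0,6,255],[0,0,0,6,255],[0,0,0,5.8,255],[-0.7,-0.1,0,0,255],[0,0,3,0,255],[0,0,3.5,0,255],[0,0,3.5,0,255],[0,0,3.5,0,255],[0,0,2.5,0,255],[0,0,1.5,0,255],[0,0,0.5,0,255],[0,0,0,0,255]]}}

```text
time_s: 3.7
eef_pos: [0.5001, 0.2094, 0.0389]
orientation: [-180.0, -0.0, -2.7]
force: [-0.5, -0.8, -0.6]
width: 0.0003
finger_force: 0.0
```

Run:
```python
from h import *
cv2.imwrite("pics/sd2.png",cv2.resize(cv2.cvtColor(camera("side"),cv2.COLOR_RGB2BGR)[110:230,250:430],None,fx=4,fy=4,interpolation=cv2.INTER_CUBIC))
```

```text
(no output)
```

View pics/sd2.png

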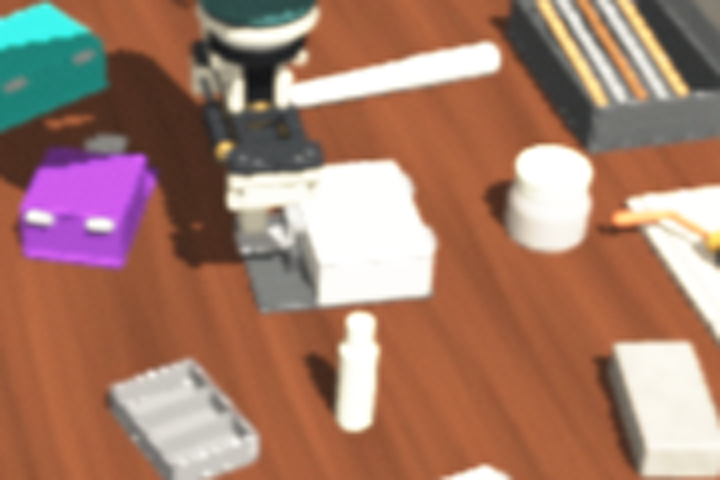

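The side view shows the closed fingers at (255,225) directly over the tab, with the catch at (285,230) clear. Pressing now.

{"method": "play_rows", "body": {"commands": [[0,0,0.5,0,255],[0,0,0.3,0,255],[0,0,0.3,0,255],[0,0,0.3,0,255],[0,0,0.3,0,255],[0,0,0,0,255]]}}

```text
time_s: 4.35
eef_pos: [0.5004, 0.2094, 0.0219]
orientation: [-180.0, -0.0, -2.8]
force: [-2.5, 0.3, 6.6]
width: 0.0005
finger_force: 3.4
```

{"method": "play_rows", "body": {"commands": [[0,0,0.15,0,255],[0,0,0,0,255],[0,0,0,0,255],[0,0,0,0,255],[0,0,0,0,255],[0,0,0,0,255]]}}

```text
time_s: 4.95
eef_pos: [0.5006, 0.2095, 0.0213]
orientation: [-180.0, -0.1, -2.8]
force: [-4.1, -1.2, 13.4]
width: 0.0006
finger_force: 7.2
```

Run:
```python
from h import *
a=cv2.cvtColor(camera("side"),cv2.COLOR_RGB2BGR)[110:230,250:390]
b=cv2.cvtColor(camera("wrist"),cv2.COLOR_RGB2BGR)
cv2.imwrite("pics/c3.png",np.vstack([cv2.resize(a,(420,360)),cv2.resize(b,(420,230))]))
```

```text
(no output)
```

View pics/c3.png

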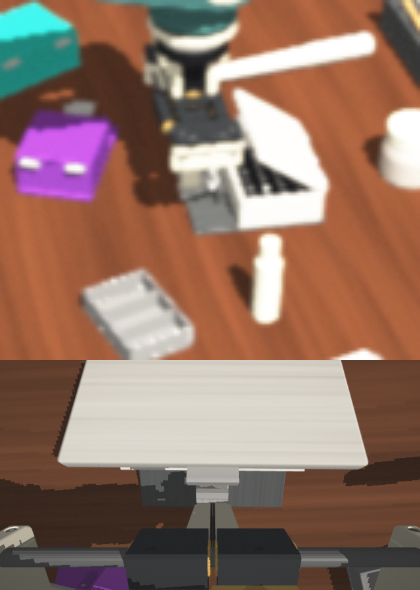

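The lid has sprung up (edge at about (240,95) in the crop) and the catch is clear of the fingers. Raising straight up, then pushing the lid back along the case x axis.

{"method": "play_rows", "body": {"commands": [[0,0,-1,0,255],[0,0,-2,0,255],[0,0,-2,0,255],[0,0,-2,0,255],[0,0,-0.5,0,255],[1.2,0,0,0,255],[1.2,0,0,0,255],[1,0,0,0,255],[0.8,0,0,0,255],[0.7,0,0,0,255],[0.7,0,0,0,255],[0.7,0,0,0,255],[0.7,0,0,0,255],[0.7,0,0,0,255]]}}

```text
time_s: 6.45
eef_pos: [0.5775, 0.2056, 0.0952]
orientation: [180.0, -0.0, -2.8]
force: [0.1, 0.0, 1.1]
width: 0.0007
finger_force: 0.3
```

{"method": "play_rows", "body": {"commands": [[0.7,0,0,0,255],[0.7,0,0,0,255],[0.7,0,0,0,255],[0.7,0,0,0,255],[0.7,0,0,0,255],[0.7,0,0,0,255]]}}

```text
time_s: 7.05
eef_pos: [0.6195, 0.2035, 0.0951]
orientation: [-180.0, 0.0, -2.8]
force: [-0.2, -0.6, 0.4]
width: 0.0004
finger_force: 0.1
```

{"method": "play_rows", "body": {"commands": [[0.7,0,0,0,255],[0.7,0,0,0,255],[0.5,0,0,0,255],[0.2,0,0,0,255]]}}

```text
time_s: 7.45
eef_pos: [0.6403, 0.2024, 0.095]
orientation: [180.0, 0.0, -2.8]
force: [-0.3, -1.2, -0.1]
width: 0.0003
finger_force: 0.2
```

Run:
```python
from h import *
print(sense()["force"])
a=cv2.cvtColor(camera("side"),cv2.COLOR_RGB2BGR)[100:220,290:430]
b=cv2.cvtColor(camera("wrist"),cv2.COLOR_RGB2BGR)
cv2.imwrite("pics/c4.png",np.vstack([cv2.resize(a,(420,360)),cv2.resize(b,(420,230))]))
```

```text
[-0.34489226 -1.18690849 -0.06924133]
```

View pics/c4.png

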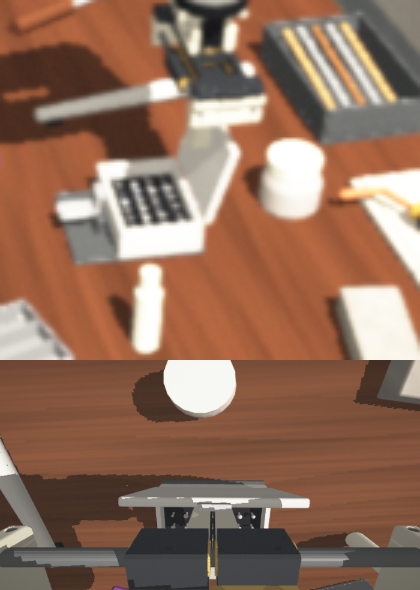

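The lid is past upright and leaning back, the case has not moved, and the jar (290,180) is clear. I'll continue in small steps until the stop shows in the force.

{"method": "play_rows", "body": {"commands": [[0.2,0,0,0,255],[0.2,0,0,0,255],[0,0,0,0,255]]}}

```text
time_s: 7.85
eef_pos: [0.644, 0.2023, 0.0952]
orientation: [-180.0, -0.0, -2.8]
force: [-0.2, -0.8, -0.3]
width: 0.0004
finger_force: 0.0
```

{"method": "play_rows", "body": {"commands": [[0.15,0,0,0,255],[0,0,0,0,255]]}}

```text
time_s: 8.05
eef_pos: [0.6447, 0.2023, 0.095]
orientation: [180.0, 0.1, -2.8]
force: [-6.6, 0.1, 2.2]
width: 0.0002
finger_force: 3.7
```

{"method": "play_rows", "body": {"commands": [[0.15,0,0,0,255],[0,0,0,0,255]]}}

```text
time_s: 8.25
eef_pos: [0.6459, 0.2022, 0.0948]
orientation: [180.0, 0.1, -2.8]
force: [-8.8, 0.5, 2.0]
width: 0.0004
finger_force: 4.6
```

Force rose at x ≈ 0.645, which matches the predicted stop. Retreating.

{"method": "play_rows", "body": {"commands": [[-0.5,0,0,0,255],[-1.5,0,0,0,255],[-2.5,0,0,0,255],[-2.5,0,-1,0,255],[-2,0,-2.5,0,255],[-2,0,-3,0,255],[-2,0,-3,0,255],[-2,0,-3,0,255],[0,0,-2,0,255],[0,0,0,0,255]]}}

```text
time_s: 9.25
eef_pos: [0.4975, 0.2098, 0.2437]
orientation: [-179.9, -0.3, -2.8]
force: [0.8, -0.1, -1.5]
width: 0.0007
finger_force: 0.0
```

Run:
```python
from h import *
A=camera("side");k=calibration("side")
# predicted lid corner projections for angles; overlay
a=cv2.cvtColor(A,cv2.COLOR_RGB2BGR)
big=cv2.resize(a,None,fx=6,fy=6,interpolation=cv2.INTER_CUBIC)
y=np.radians(-3); Rz=np.array([[np.cos(y),-np.sin(y),0],[np.sin(y),np.cos(y),0],[0,0,1]]);o=np.array([.590,.2045,0])
for th,col in [(1.9,(0,0,255)),(1.75,(255,0,0))]:
    c=[(.045,-.065,.041),(.045-.092*np.cos(th),-.065,.041+.092*np.sin(th)),(.045-.092*np.cos(th),.065,.041+.092*np.sin(th)),(.045,.065,.041)]
    cv2.polylines(big,[np.array([proj("side",Rz@np.array(p)+o,k)*6+3 for p in c]).astype(int)],True,col,1)
cv2.imwrite("pics/f.png",big[600:1200,1800:2550])
```

```text
(no output)
```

View pics/f.png

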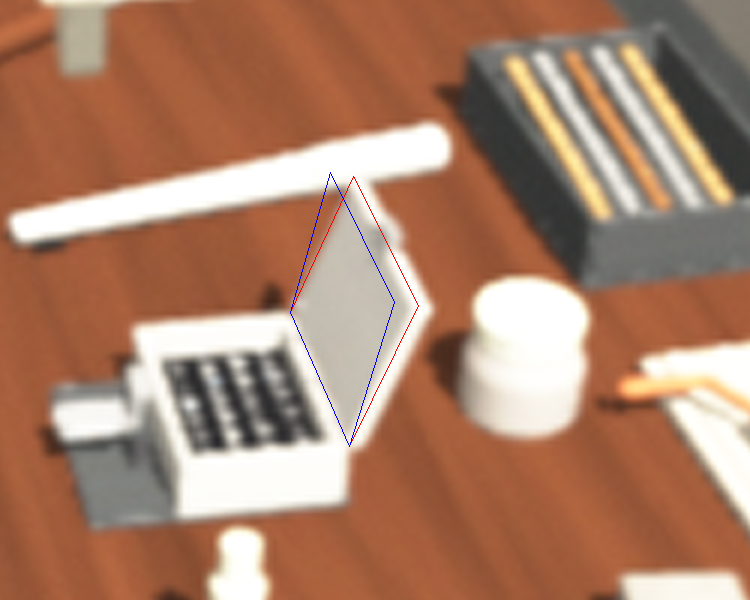

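The lid's underside outline (corners at (353,178) and (418,306)) matches the 1.9 rad overlay. The case and everything around it stand as before, and the hand is clear.

```bash
python3 -c "
from station import *
print(job_done())"
```

```text
the job is handed in; nothing more can be done
None
```

The wide case is open: I pressed its tab, the lid sprang up, and I pushed it back to its stop at about 1.9 rad; the narrow case was never touched, the hand is clear, and the job is handed in at about 9 s.

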